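# Tip the hardware tote and hold its parts in the picking corner

### The job

Pick up the small plywood hardware tote by its handle, well clear of the bench, and tip it until all the loose parts in it (four nuts and a spacer ring) have slid together into the corner where the two walls are cut down for reaching in. Finish still holding it there in the air, steady and tilted with that corner lowest (both its floor edges clearly sloping down to it), so that I can pick from it; spill nothing, and leave the other things on the bench where they are.

Things in the scene. Friction and masses are not known exactly. Their poses are not given: they have to be found in the camera images.
- tote: Open tote of 6 mm light poplar ply, 0.29 to 0.43 kg plus 0.1 kg of parts. Outside 300 mm along x, 190 mm along y; inside 288 x 178 mm, floor top at 6 mm, walls 55 mm high. End boards (x = +-147 mm) have middle posts 58 mm wide up to 149 mm that carry the handle. Origin: centre of the underside, z up. It starts flat on the bench, x axis within 80 degrees of straight away from the robot.
- pick_corner (a point): The picking corner: inside the tote, where floor and walls meet at its +x +y corner, at (144, 89, 6) mm in the tote's frame; same axes. Only here are the walls cut down to 28 mm for fingers: the +y wall over the last 100 mm, the +x end board over the last 55 mm.
- handle (a point): Middle of the tote's handle, at (0, 0, 120) mm in the tote's frame: a straight hardwood bar along the tote's x, 288 mm long, 18 mm wide (y) and 28 mm high, free all round, straight over the tote's middle and rigidly fixed to it.
- nut1: Plain M12 hexagon nut, 19 mm across flats, 10 mm high, 17 g. It lies flat on the tote's floor, one of five loose pieces of oiled steel; they start to slide on the ply at about 10 to 15 degrees of slope, and more is needed when they also rub along a wall. Origin: centre of its underside.
- nut2: Plain M12 hexagon nut, 19 mm across flats, 10 mm high, 17 g. It lies flat on the tote's floor, one of five loose pieces of oiled steel; they start to slide on the ply at about 10 to 15 degrees of slope, and more is needed when they also rub along a wall. Origin: centre of its underside.
- nut3: Plain M12 hexagon nut, 19 mm across flats, 10 mm high, 17 g. It lies flat on the tote's floor, one of five loose pieces of oiled steel; they start to slide on the ply at about 10 to 15 degrees of slope, and more is needed when they also rub along a wall. Origin: centre of its underside.
- nut4: Plain M12 hexagon nut, 19 mm across flats, 10 mm high, 17 g. It lies flat on the tote's floor, one of five loose pieces of oiled steel; they start to slide on the ply at about 10 to 15 degrees of slope, and more is needed when they also rub along a wall. Origin: centre of its underside.
- spacer: Round spacer ring, 24 mm in diameter, 14 mm high, 36 g. It lies flat on the tote's floor, one of five loose pieces of oiled steel; they start to slide on the ply at about 10 to 15 degrees of slope, and more is needed when they also rub along a wall. Origin: centre of its underside.
- cradle: White rigid-foam fuselage cradle, 180 x 60 x 110 mm, with a round saddle cut from above; light, 90 g. A bystander, stands on the bench. Origin: centre of the underside.
- screwdriver: Screwdriver 200 mm long, red handle, lying along its x. A bystander. Origin: under its middle.
- glue: White glue bottle, 48 mm in diameter, 110 mm high, standing. A bystander. Origin: centre of the underside.
- tape: Roll of paper tape, 92 mm in diameter, 24 mm high, lying flat. A bystander. Origin: centre of the underside.

How it is judged:
By the outcome, as a careful person would: the job done as asked, in the order asked, and still so for the second after the job is handed in, while the arm keeps its last pose, push and grip.
It also fails if it takes over 38 s, if anything falls off the work surface, if the arm or the gripper's body presses on something with over 40 N, if the wrist force passes 120 N, or if a joint passes its speed limit or range.

### The arm

A 6-joint arm with a two-finger parallel gripper is mounted at the origin on the work surface. World frame = base frame: x ahead of the robot, y to its left, z up, the work surface at z = 0. Lengths are in mm, angles in degrees, forces in N, time in s.
With the tool pointing down it reaches from about 300 to 850 mm from the base axis. Payload 4.2 kg.
Tool frame: the origin (TCP) lies midway between the tips of the shut fingers; the grasp point (between the pads) lies 19 mm behind it; x points along the fingers, z is the direction in which the jaws open and shut, and the axes are right-handed (so a half turn about x gives the same grasp; the last joint's range is limited). The gripper opens to 91 mm and grips with 3 to 60 N. Pads are 32 mm wide; open, the fingers measure 118 mm over their backs; the gripper's body (76 mm by 178 mm) begins 60 mm behind the grasp point.
Start: joints at [67.552, 18.312, 89.639, -0, 72.044, -1.146], TCP at [208.898, 535.731, 182.276] pointing down, gripper open.
Joint ranges: [-177.97, 177.97], [-48.28, 115.42], [12.27, 149.76], [-77.06, 257.06], [2.81, 150.46], [-146.56, 146.56]. Speed limits (degrees/s): [147.25, 147.25, 180, 180, 180, 180].

### API

Orientations are given as [roll, pitch, yaw] about the fixed x, y, z axes, in that order (R = Rz(yaw) Ry(pitch) Rx(roll)).
In Python, from workcell import env gives the robot as it stands.
- The arm moves only by the tool send_rows, never from a script. Its argument "commands" is a list that holds one entry, the list of rows, each a list of 6 numbers: the shift along the tool's x, y, z normalised to -1 to 1, where 1 is 0.1 m, then the turn, a rotation vector about the tool's x, y, z normalised to -1 to 1, where 1 is 2 pi rad. In form: [[[x, y, z, wx, wy, wz], ...]]. A call has 1 to 20 rows; each row is the pose to reach, as a shift and turn from the pose commanded when the call began, along the tool's axes at that moment, turning the shorter way round; what a row does not reach only later rows make up. A row lasts 1/8 s, in which the tool goes at most 62.5 mm and 10.7 degrees, less where a joint would pass 70% of its speed; a pose out of reach is approached as far as the arm can. A call with a number of a shift or a turn outside -1 to 1 is refused whole. A call with a gripper value outside its range is refused whole. "jaw" is the closure, from -1 (fully open) to 1 (shut), so that 0 is half open, set as the call begins (left out, the last holds). The fingers move at their own pace and stop on an object; "force" is the grip in N (left out, the last holds). Time passes only in rows, so rows that repeat a pose let the fingers close. It gives the time, the measured TCP pose, the force and the opening at its end, in the units of the state.
- env.state(): the state, without advancing time (a new reading comes with each control period).
- env.grab_frame(name): name is "scene" or "top" or "wrist"; returns (picture, depth): 400x640x3 uint8, red, green, blue; 400x640 float32, mm along the optical axis (not along the pixel's ray), 0 where there is no reading.
- env.get_calibration(name): a dict with "mtx" (3x3 intrinsics, pixels), "camera_from_world" (4x4, takes a point from world to camera coordinates). Camera axes: x right, y up, looking along -z (the intrinsics and any distortion apply to the point x, -y, -z); pixel columns grow to the right and rows downward; lengths in mm; the calibration is good to about 2 mm. The wrist camera is an equidistant fisheye: a pixel r from the principal point sees the ray r / f radians off the axis. A picture is of the moment at which its call begins: read the wrist's pose just before it. get_calibration takes no time and is no camera call; for the wrist camera it gives the pose at the moment of the call.
- env.job_done(): hands the job in, once; it reports no verdict.
The state is a dict: "time_s": time; "qpos": joint angles; "qvel": joint speeds; "effort": joint torques, N m; "ee_pos": TCP position; "ee_rot": TCP orientation; "force": force on the tool from outside, world axes, zero at the start; "torque": the same for the moment, N m; "gripper_width": finger opening in mm.
Only numpy, scipy, OpenCV 4.12 (cv2) and the standard library are available. Lean on these libraries where they do the work, as an engineer would, in place of code of your own. Each camera call takes 0.05 s, during which the arm holds its last target.

## Working session

There is one attempt and no reset: what is moved stays moved. The work goes in short steps, Python scripts to look and compute and a tool call to move; the robot and the scene stay as the last step left them, time stands still between calls to the robot, and variables do not carry over. Pictures are saved under pics/ and viewed, and the job is handed in when it is done.

Besides the shell and the picture viewer there is one more tool, called after "Request:" as a command line: name --argument value ..., lists and objects as JSON in quotes. send_rows: Moves the arm, as the interface text tells. Its arguments: {"type":"object","properties":{"commands":{"type":"array","items":{"type":"array","items":{"type":"array","items":{"type":"number","minimum":-1,"maximum":1}}}},"jaw":{"type":"number"},"force":{"type":"number"}},"required":["commands"]}

```bash
ls; mkdir -p pics
python3 - <<'E'
from workcell import env
import cv2,numpy as np
print(env.state())
for n in ["scene","top"]:
    p,d=env.grab_frame(n); cv2.imwrite(f"pics/{n}0.png",p[:,:,::-1]); np.savez(f"{n}0.npz",p=p,d=d)
    c=env.get_calibration(n); print(n,c)
E
```

```text
pics
{'time_s': 0.0, 'qpos': array([ 6.75509117e+01,  1.83519814e+01,  8.97068263e+01, -1.09214267e-03,
        7.20428951e+01, -1.14655112e+00]), 'qvel': array([ 0.03240003, -0.03785663, -0.06112261, -0.0166365 , -0.05082493,
        0.03288965]), 'effort': array([ 1.56614289e-03, -4.12466741e+01, -2.31978035e+01,  7.27002695e-02,
        4.56323905e-02, -1.74140341e-04]), 'ee_pos': array([208.69057416, 535.19070487, 181.41406606]), 'ee_rot': array([ 179.43839396,   89.89829181, -111.86380555]), 'force': array([ 0.15096718, -0.22068621, -0.03695837]), 'torque': array([-0.01141639, -0.03421357,  0.02163769]), 'gripper_width': 91.13068017523506}
scene {'mtx': array([[390.65176572,   0.        , 321.58387134],
       [  0.        , 390.65176572, 199.63692196],
       [  0.        ,   0.        ,   1.        ]]), 'camera_from_world': array([[ 2.14703952e-02,  9.99731307e-01,  8.73699763e-03,
        -1.92289446e+01],
       [-7.01298967e-01,  8.83169729e-03,  7.12812570e-01,
         3.23367105e+02],
       [ 7.12543880e-01, -2.14316150e-02,  7.01300154e-01,
        -1.61320553e+03],
       [ 0.00000000e+00,  0.00000000e+00,  0.00000000e+00,
         1.00000000e+00]])}
top {'mtx': array([[460.39351415,   0.        , 314.62132582],
       [  0.        , 460.39351415, 201.09749679],
       [  0.        ,   0.        ,   1.        ]]), 'camera_from_world': array([[ 1.26594085e-03, -9.99988010e-01,  4.73044274e-03,
         1.23769907e+01],
       [ 9.97619561e-01,  1.58906186e-03,  6.89397320e-02,
        -5.38300523e+02],
       [-6.89464223e-02,  4.63190859e-03,  9.97609611e-01,
        -1.32885754e+03],
       [ 0.00000000e+00,  0.00000000e+00,  0.00000000e+00,
         1.00000000e+00]])}
```

View pics/scene0.png

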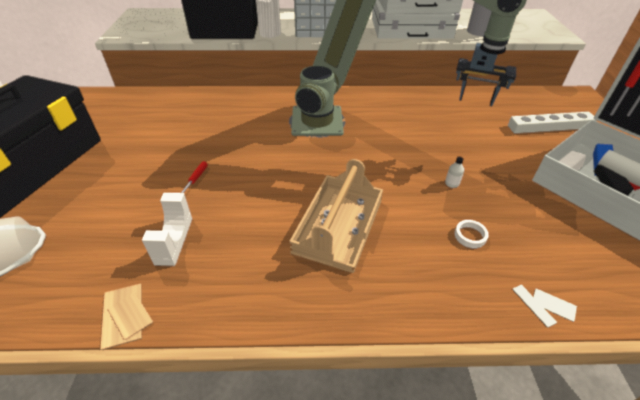

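View pics/top0.png

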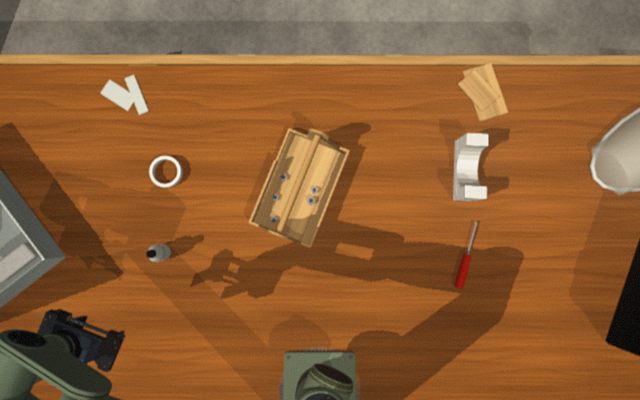

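Run:
```python
import cv2,numpy as np
a=np.load("scene0.npz");b=np.load("top0.npz")
cv2.imwrite("pics/sc_crop.png",cv2.resize(a['p'][150:280,280:400,::-1],None,fx=4.5,fy=4.5,interpolation=cv2.INTER_CUBIC))
cv2.imwrite("pics/tp_crop.png",cv2.resize(b['p'][120:255,235:365,::-1],None,fx=4.4,fy=4.4,interpolation=cv2.INTER_CUBIC))
cv2.imwrite("pics/tp_d.png",cv2.resize(np.clip((b['d'][120:255,235:365]-1150)*1.3,0,255).astype(np.uint8),None,fx=4.4,fy=4.4,interpolation=cv2.INTER_NEAREST))
print(b['d'][120:255,235:365].min(),b['d'][120:255,235:365].max())
```

```text
0.0 1391.1772
```

View pics/sc_crop.png

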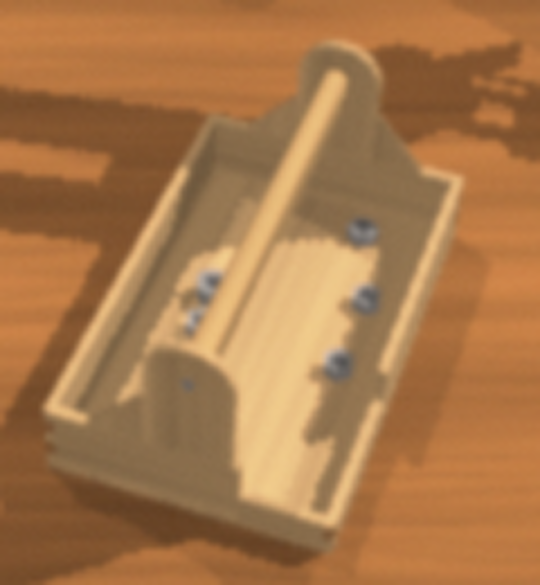

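View pics/tp_crop.png

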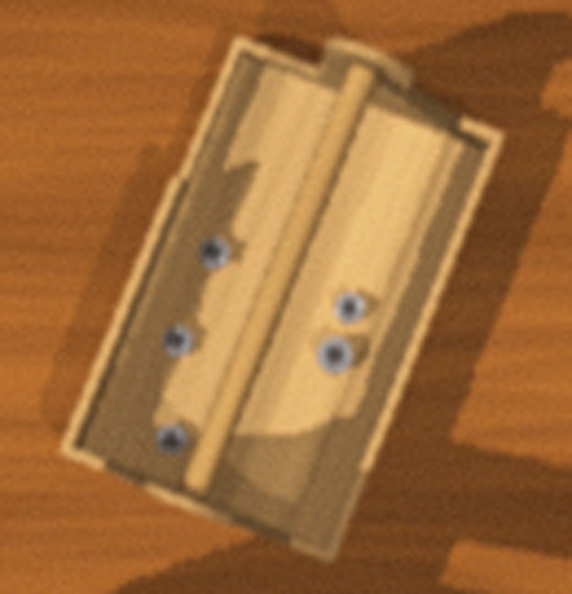

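View pics/tp_d.png

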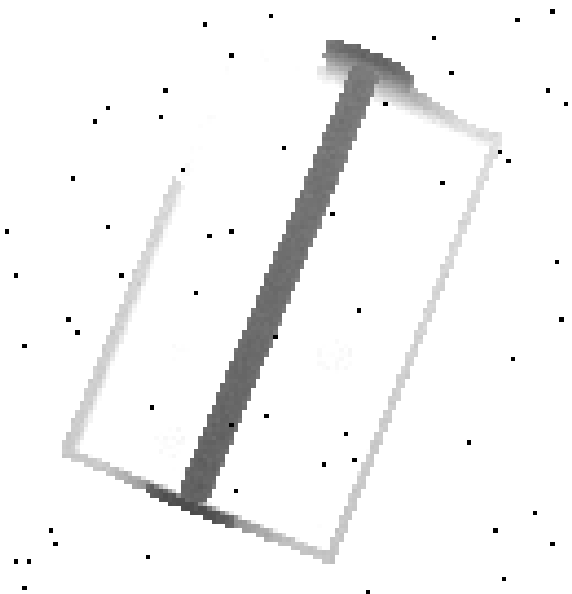

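```bash
cat > h.py <<'E'
import numpy as np
from workcell import env
def world(n,d):
    c=env.get_calibration(n);K=c['mtx'];T=np.linalg.inv(c['camera_from_world'])
    v,u=np.mgrid[:400,:640]
    P=np.stack([(u-K[0,2])/K[0,0]*d,-(v-K[1,2])/K[1,1]*d,-d],-1)
    return P@T[:3,:3].T+T[:3,3]
def proj(n,X):
    c=env.get_calibration(n);K=c['mtx'];M=c['camera_from_world']
    p=np.asarray(X)@M[:3,:3].T+M[:3,3]
    return np.stack([K[0,2]+K[0,0]*p[:,0]/-p[:,2],K[1,2]+K[1,1]*p[:,1]/p[:,2]],-1)
E
python3 - <<'E'
from h import *
import cv2
b=np.load("top0.npz");d=b['d'];W=world("top",d)
m=np.zeros(d.shape,bool);m[125:240,240:360]=1
h=m&(d>0)&(W[...,2]>120)&(W[...,2]<142)
P=W[h];print(len(P),np.median(P[:,2]))
r=cv2.minAreaRect(P[:,:2].astype(np.float32));print(r)
# handle: fit line with trimmed ends
c=np.median(P[:,:2],0)
for i in range(5):
    q=P[:,:2]-c; u=np.linalg.svd(q-q.mean(0),full_matrices=False)[2][0]; u*=np.sign(u[0])
    off=(q@np.array([-u[1],u[0]])); P=P[abs(off-np.median(off))<13]; c=P[:,:2].mean(0) if i==0 else c
s=(P[:,:2]-c)@u
print(len(P),"yaw",np.degrees(np.arctan2(u[1],u[0])),"c",c,"s range",np.percentile(s,[0,1,99,100]))
mid=c+u*(s.min()+s.max())/2; print(mid, np.median(P[:,2]))
# walls: z 45..60
w=m&(d>0)&(W[...,2]>45)&(W[...,2]<62);P=W[w];r=cv2.minAreaRect(P[:,:2].astype(np.float32));print(r)
# nut positions are dark bluish; cradle, glue, tape, screwdriver heights
for nm,(x0,x1,y0,y1) in dict(cradle=(445,500,125,210),glue=(140,175,235,270),tape=(140,195,145,195),drv=(450,485,215,295)).items():
    ww=W[y0:y1,x0:x1].reshape(-1,3);ww=ww[(d[y0:y1,x0:x1].ravel()>0)&(ww[:,2]>12)];print(nm,len(ww),ww.min(0) if len(ww) else 0,ww.max(0)if len(ww) else 0)
E
```

```text
795 133.03646032263714
((578.3157958984375, 58.04993438720703), (56.576576232910156, 300.7164001464844), 68.1717300415039)
744 yaw -21.875516649018664 c [578.50496944  57.88714349] s range [-144.95998851 -141.4708773   143.17243653  150.13152118]
[580.9045491   56.92370953] 133.0060515039113
((578.2705078125, 59.09425354003906), (190.3700408935547, 300.38177490234375), 68.24896240234375)
cradle 1800 [ 538.94131221 -463.8927248    12.23307965] [ 721.27080128 -394.20187871  119.16660146]
glue 329 [364.55760143 433.13839876  14.47464218] [411.12121168 478.60678118 114.97441537]
tape 334 [578.79650926 405.83512043  12.06798023] [670.43109099 498.03616528  31.17203902]
drv 371 [ 286.93034342 -459.69907639   12.38676743] [ 477.88148678 -390.33735032   32.53374373]
```

```bash
cat >> h.py <<'E'
from scipy.spatial.transform import Rotation as Ro
def Rs(s): return Ro.from_euler('xyz',s['ee_rot'],degrees=True)
def cmd(p0,R0,p1,R1):
    return np.r_[R0.inv().apply(np.asarray(p1)-p0)/100,(R0.inv()*R1).as_rotvec()/(2*np.pi)]
E
python3 - <<'E'
from h import *
s=env.state();R=Rs(s);print(R.as_matrix().round(3))
y=np.radians(-21.85);ty=np.array([-np.sin(y),np.cos(y),0])
for sg in (1,-1):
    z=sg*ty;x=np.array([0,0,-1.]);R1=Ro.from_matrix(np.stack([x,np.cross(z,x),z],1))
    print(sg,cmd(np.array([208.898,535.731,182.276]),R,[578.3,58.3,200],R1).round(4), np.degrees(R.inv()*R1 .as_rotvec()) if 0 else np.degrees((R.inv()*R1).as_rotvec()))
E
```

```text
[[-0.001 -0.932  0.363]
 [-0.001  0.363  0.932]
 [-1.     0.    -0.002]]
1 [-1.7250e-01 -5.1760e+00 -3.1065e+00  1.5000e-03 -2.0000e-04 -0.0000e+00] [ 0.54864316 -0.08946342 -0.00085067]
-1 [-1.7250e-01 -5.1760e+00 -3.1065e+00 -4.9850e-01  0.0000e+00 -4.0000e-04] [-1.79451302e+02  1.33216170e-03 -1.40101536e-01]
```

Request:
send_rows --commands '[[[-0.02,-0.43,-0.26,0,0,0],[-0.05,-0.86,-0.52,0,0,0]]]' --jaw -1 --force 60

```text
time_s: 0.35
ee_pos: [270.4, 455.0, 186.6]
ee_rot: [-178.9, 89.9, -110.1]
force: [0.7, -0.1, 0.2]
gripper_width: 91.0
```

Request:
send_rows --commands '[[[-0.02,-0.43,-0.26,0,0,0],[-0.05,-0.86,-0.52,0,0,0]]]'

```text
time_s: 0.6
ee_pos: [331.9, 374.8, 191.9]
ee_rot: [165.7, 90.0, -125.6]
force: [0.3, -0.1, -0.6]
gripper_width: 91.0
```

Request:
send_rows --commands '[[[-0.02,-0.43,-0.26,0,0,0],[-0.05,-0.86,-0.52,0,0,0]]]'

```text
time_s: 0.85
ee_pos: [393.2, 295.1, 197.0]
ee_rot: [143.9, 90.0, -147.4]
force: [0.9, 0.5, -0.2]
gripper_width: 91.0
```

Request:
send_rows --commands '[[[-0.02,-0.43,-0.26,0,0,0],[-0.05,-0.86,-0.52,0,0,0]]]'

```text
time_s: 1.1
ee_pos: [454.4, 215.5, 202.0]
ee_rot: [118.3, 90.0, -173.0]
force: [-0.5, 0.6, 0.2]
gripper_width: 91.3
```

Request:
send_rows --commands '[[[0,-0.43,-0.26,0,0,0],[0,-0.86,-0.52,0,0,0]]]'

```text
time_s: 1.35
ee_pos: [515.7, 135.8, 202.0]
ee_rot: [94.1, 90.0, 162.8]
force: [0.7, 0.6, -0.1]
gripper_width: 91.5
```

Request:
send_rows --commands '[[[0,-0.43,-0.26,0,0,0],[0,-0.86,-0.52,0,0,0],[0,-0.86,-0.52,0,0,0],[0,-0.86,-0.52,0,0,0]]]'

```text
time_s: 1.85
ee_pos: [575.6, 57.9, 201.7]
ee_rot: [92.8, 89.9, 161.5]
force: [0.1, -0.1, 0.6]
gripper_width: 91.3
```

Request:
send_rows --commands '[[[0.35,-0.01,0.015,0,0,0],[0.7,-0.02,0.015,0,0,0],[0.9,-0.02,0.015,0,0,0],[1.0,-0.02,0.015,0,0,0],[1.0,-0.02,0.015,0,0,0]]]' --jaw 0.3

```text
time_s: 2.48
ee_pos: [578.1, 59.1, 102.2]
ee_rot: [99.2, 90.0, 168.0]
force: [0.0, -0.1, -0.5]
gripper_width: 44.3
```

Run:
```python
from h import *
import cv2
s=env.state();print(s['qpos'].round(1),s['ee_pos'],s['gripper_width'],s['force'],Rs(s).as_matrix().round(3))
p,d=env.grab_frame("wrist"); cv2.imwrite("pics/w1.png",p[:,:,::-1])
p,d=env.grab_frame("scene"); cv2.imwrite("pics/s1.png",cv2.resize(p[120:290,260:430,::-1],None,fx=3.5,fy=3.5))
```

```text
[  4.7  22.3  95.7   0.   62.  -64.1] [578.12244245  59.06571282 102.17316352] 44.31271416910012 [ 0.03576025 -0.10906277 -0.45038799] [[-0.001 -0.932  0.362]
 [ 0.     0.362  0.932]
 [-1.     0.001 -0.   ]]
```

View pics/w1.png

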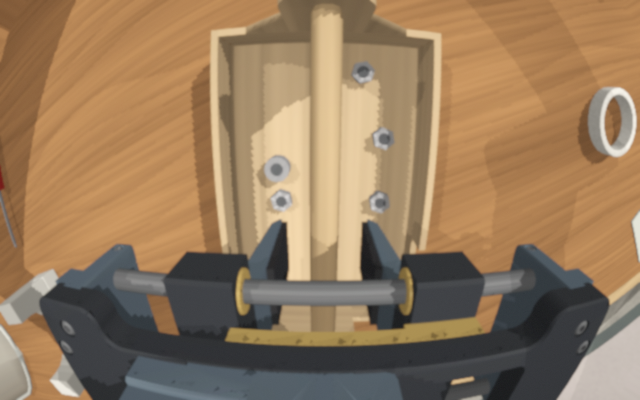

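View pics/s1.png

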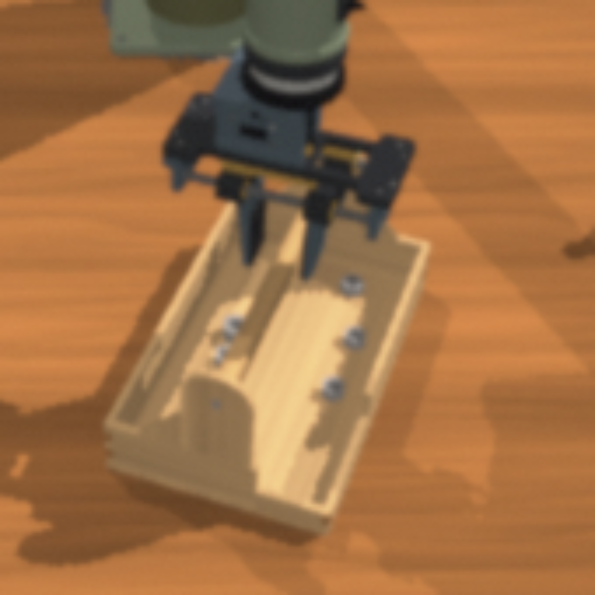

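Request:
send_rows --commands '[[[0,0,0,0,0,0],[0,0,0,0,0,0],[0,0,0,0,0,0],[0,0,0,0,0,0],[0,0,0,0,0,0]]]' --jaw 1 --force 60

```text
time_s: 3.2
ee_pos: [579.0, 58.2, 102.6]
ee_rot: [-63.6, 90.0, 5.0]
force: [-0.7, -0.7, 3.1]
gripper_width: 0.5
```

Request:
send_rows --commands '[[[-0.03,0,0,0,0,0],[-0.1,0,0,0,0,0],[-0.2,0,0,0,0,0],[-0.35,0,0,0,0,0],[-0.5,0,0,0,0,0],[-0.65,0,0,0,0,0],[-0.8,0,0,0,0,0],[-1.0,0,0,0,0,0]]]'

```text
time_s: 4.2
ee_pos: [578.4, 58.2, 203.1]
ee_rot: [107.8, 90.0, 176.5]
force: [0.3, 0.6, 0.3]
gripper_width: 0.8
```

Request:
send_rows --commands '[[[-0.2,0,0,0,0,0],[-0.4,0,0,0,0,0],[-0.6,0,0,0,0,0],[-0.8,0,0,0,0,0],[-0.95,0,0,0,0,0],[-1.0,0,0,0,0,0]]]'

```text
time_s: 4.95
ee_pos: [579.0, 58.3, 303.4]
ee_rot: [-61.2, 89.9, 7.5]
force: [-0.3, 0.4, -0.6]
gripper_width: 0.5
```

Run:
```python
from h import *
import cv2
s=env.state();print(s['qpos'].round(1),s['ee_pos'],s['gripper_width'],s['force'],s['torque'],Rs(s).as_matrix().round(3))
p,d=env.grab_frame("wrist"); cv2.imwrite("pics/w2.png",p[:,:,::-1])
p,d=env.grab_frame("scene"); cv2.imwrite("pics/s2.png",p[:,:,::-1])
```

```text
[  4.6  16.2  75.5   0.   88.2 -64.1] [578.98159746  58.27505405 303.43330126] 0.500134349521033 [-0.2983528   0.39157274 -0.64041227] [-0.01274872  0.00221871  0.01301216] [[ 0.002 -0.932  0.363]
 [ 0.     0.363  0.932]
 [-1.    -0.001  0.001]]
```

View pics/w2.png

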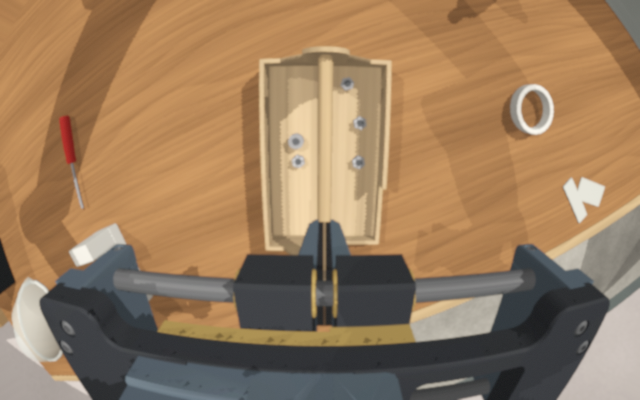

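View pics/s2.png

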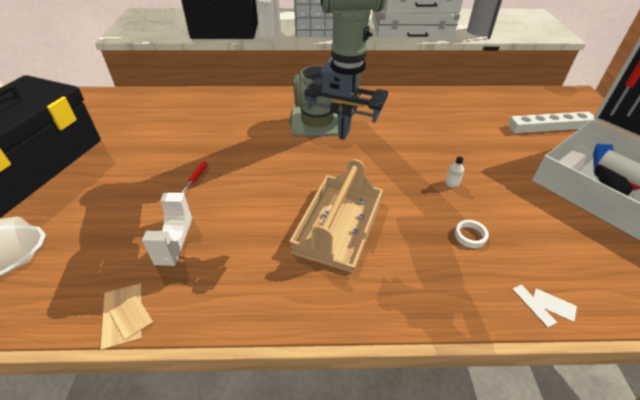

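Run:
```python
from h import *
import cv2
s=env.state();print(s['ee_pos'])
print(proj("scene",[s['ee_pos'],[578,59,102],[578.3,58.3,134],[440,114,134]]),proj("top",[s['ee_pos'],[578,59,102],[578,58,134]]))
for n in ("top","scene"):
    p,d=env.grab_frame(n);np.savez(n+"2.npz",p=p,d=d)
    u,v=proj(n,[s['ee_pos']])[0];W=world(n,d)
    q=p[:,:,::-1].copy();q[int(v)-1:int(v)+2,int(u)-1:int(u)+2]=(0,0,255)
    cv2.imwrite(f"pics/{n}2c.png",cv2.resize(q[max(0,int(v)-80):int(v)+80,int(u)-80:int(u)+80],None,fx=3.5,fy=3.5,interpolation=cv2.INTER_NEAREST))
    if n=="scene":
        for dv in range(-40,30,4): print(dv,W[int(v)+dv,int(u)].round())
```

```text
[578.75309767  58.24601272 302.54013762]
[[342.92232865 146.89060716]
 [339.90830013 202.66095766]
 [340.13725286 194.75995086]
 [355.65097586 163.64232106]] [[295.75775883 175.18996772]
 [298.11707727 184.57830725]
 [298.11973577 183.32931712]]
-40 [588.  50. 426.]
-36 [614.  48. 431.]
-32 [616.  48. 422.]
-28 [583.  52. 390.]
-24 [594.  51. 386.]
-20 [591.  52. 374.]
-16 [591.  52. 362.]
-12 [594.  53. 352.]
-8 [592.  53. 340.]
-4 [149.  95.   3.]
0 [174.  93.   3.]
4 [198.  92.   3.]
8 [222.  90.   2.]
12 [249.  89.   5.]
16 [271.  88.   4.]
20 [290.  87.   1.]
24 [317.  85.   5.]
28 [430.  75.  84.]
```

View pics/scene2c.png

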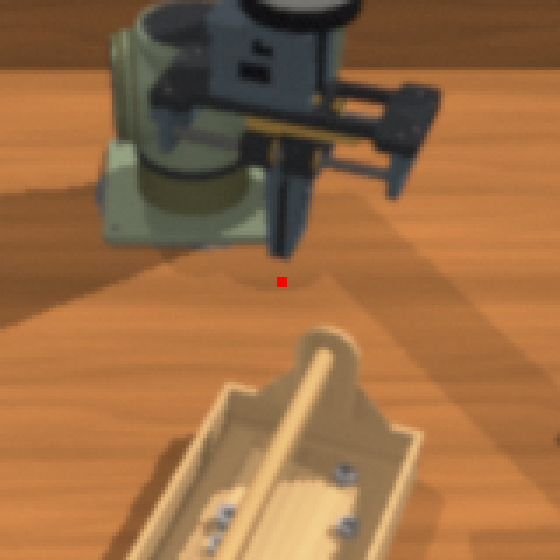

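View pics/top2c.png

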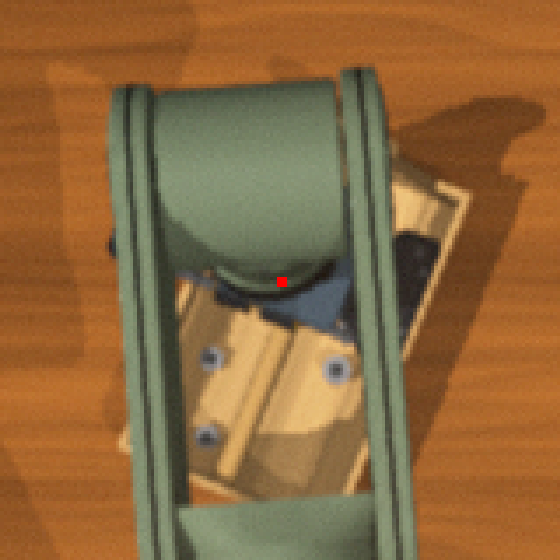

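Run:
```python
from h import *
a=np.load("scene2.npz");d=a['d'];W=world("scene",d)
R=W[125:150,325:362];D=d[125:150,325:362]
m=(D>0)&(R[...,2]>250)&(abs(R[...,0]-585)<40)&(abs(R[...,1]-58)<25)
P=R[m];print(len(P),P.min(0),P.max(0));i=np.argsort(P[:,2])[:12];print(P[i].round())
print(proj("scene",[[592,53,z] for z in (300,320,325,330,335,340)]).round(1))
for v in range(136,146): print(v,a['p'][v,336:350].mean(1).round().astype(int))
c=env.get_calibration("wrist");T=np.linalg.inv(c['camera_from_world']);print(T.round(2),c['mtx'])
```

```text
153 [566.27392044  42.43812042 334.2886085 ] [599.63310447  72.10305884 381.18161112]
[[593.  56. 334.]
 [589.  49. 335.]
 [592.  51. 336.]
 [593.  53. 337.]
 [593.  46. 338.]
 [595.  56. 338.]
 [591.  49. 338.]
 [592.  46. 339.]
 [596.  58. 339.]
 [592.  53. 340.]
 [594.  56. 341.]
 [590.  44. 341.]]
[[341.1 150.9]
 [341.5 144.4]
 [341.6 142.8]
 [341.6 141.1]
 [341.7 139.5]
 [341.8 137.8]]
136 [104 100  83  66  48  34  36  52  61  69  90 106 110 111]
137 [114 108  88  68  49  35  39  55  62  79  99 109 113 114]
138 [115 109  93  73  58  45  42  57  69  91 108 114 115 115]
139 [115 113 104  92  83  74  65  70  83 103 114 114 116 115]
140 [113 112 111 108 104 101  98  93  97 108 113 113 113 113]
141 [113 113 114 113 111 112 112 107 108 112 114 112 112 112]
142 [112 114 112 112 113 111 111 111 111 110 112 113 111 112]
143 [111 111 111 111 111 110 110 112 110 111 110 109 110 109]
144 [110 111 109 108 109 108 109 109 110 108 109 108 108 108]
145 [107 107 107 106 107 106 106 107 106 109 105 106 106 105]
[[ 3.6000e-01 -8.9000e-01 -2.8000e-01  5.0061e+02]
 [ 9.3000e-01  3.5000e-01  1.1000e-01  8.8090e+01]
 [-0.0000e+00 -3.0000e-01  9.6000e-01  5.0381e+02]
 [ 0.0000e+00  0.0000e+00  0.0000e+00  1.0000e+00]] [[309.70691629   0.         324.01788025]
 [  0.         309.70691629 196.41407904]
 [  0.           0.           1.        ]]
```

Run:
```python
from h import *
import cv2
for f in ("scene0","scene2"):
    d=np.load(f+".npz")['d'];W=world("scene",d)[155:280,285:390].reshape(-1,3)
    w=W[(W[:,2]>44)&(W[:,2]<60)&(abs(W[:,0]-578)<200)];print(f,cv2.minAreaRect(w[:,:2].astype(np.float32)))
    w=W[(W[:,2]>128)&(W[:,2]<138)&(abs(W[:,0]-578)<110)];
    c=np.polyfit(w[:,0],w[:,1],1);print(len(w),np.degrees(np.arctan(c[0])),np.polyval(c,578.3),np.median(w[:,2]))
a=np.load("scene0.npz")['p'];b=np.load("scene2.npz")['p']
dd=cv2.absdiff(a,b).max(2);print((dd[205:280,285:390]>40).sum())
```

```text
scene0 ((578.5872802734375, 57.040794372558594), (191.1464385986328, 302.54962158203125), 68.09030151367188)
354 -21.85324529973372 59.334757252445485 135.25240785335143
scene2 ((577.8399658203125, 57.17181396484375), (191.5100555419922, 304.8161926269531), 68.14872741699219)
362 -21.832148150864516 59.37544337706649 135.1864773670584
0
```

Request:
send_rows --commands '[[[0.4,0,0,0,0,0],[0.8,0,0,0,0,0],[1.0,0,0,0,0,0]]]' --jaw 0.2

```text
time_s: 5.52
ee_pos: [576.9, 58.1, 198.9]
ee_rot: [114.9, 89.7, -176.4]
force: [0.3, -0.2, 1.7]
gripper_width: 27.6
```

Request:
send_rows --commands '[[[0.3,0,0,0,0,0],[0.6,0,0,0,0,0],[0.8,0,0,0,0,0],[1.0,0,0,0,0,0]]]'

```text
time_s: 6.02
ee_pos: [577.9, 58.2, 100.6]
ee_rot: [113.4, 89.9, -177.9]
force: [-0.1, -0.5, -0.1]
gripper_width: 36.4
```

Request:
send_rows --commands '[[[0.1,0,0,0,0,0],[0.2,0,0,0,0,0],[0.3,0,0,0,0,0],[0.3,0,0,0,0,0]]]'

```text
time_s: 6.52
ee_pos: [578.2, 58.2, 71.6]
ee_rot: [113.6, 89.9, -177.7]
force: [-0.1, -0.2, 0.2]
gripper_width: 36.4
```

Run:
```python
from h import *
import cv2
s=env.state();print(s['time_s'],s['ee_pos'],s['gripper_width'],s['force'])
p,d=env.grab_frame("scene"); cv2.imwrite("pics/s3.png",cv2.resize(p[120:290,260:430,::-1],None,fx=3.5,fy=3.5))
```

```text
6.525 [578.22744997  58.23722872  71.61099843] 36.41542436409084 [-0.11148247 -0.21982096  0.16749455]
```

View pics/s3.png

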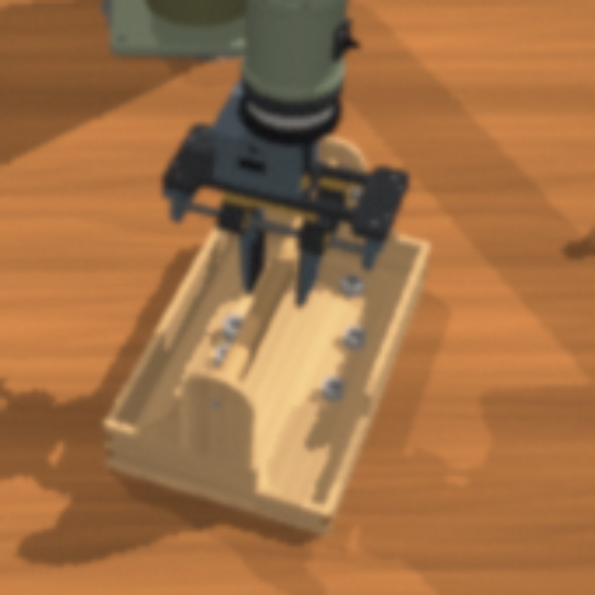

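Request:
send_rows --commands '[[[0,0,0,0,0,0],[0,0,0,0,0,0],[0,0,0,0,0,0],[0,0,0,0,0,0]]]' --jaw 1 --force 60

```text
time_s: 7.08
ee_pos: [579.0, 58.4, 72.7]
ee_rot: [-55.0, 89.9, 13.7]
force: [-0.5, 0.6, 1.6]
gripper_width: 18.0
```

Request:
send_rows --commands '[[[-0.02,0,0,0,0,0],[-0.07,0,0,0,0,0],[-0.15,0,0,0,0,0],[-0.25,0,0,0,0,0],[-0.36,0,0,0,0,0],[-0.48,0,0,0,0,0],[-0.6,0,0,0,0,0],[-0.73,0,0,0,0,0],[-0.86,0,0,0,0,0],[-1.0,0,0,0,0,0]]]'

```text
time_s: 8.32
ee_pos: [578.6, 58.2, 173.1]
ee_rot: [63.0, 90.0, 131.6]
force: [1.1, 0.0, -5.2]
gripper_width: 17.8
```

Request:
send_rows --commands '[[[-0.15,0,0,0,0,0],[-0.3,0,0,0,0,0],[-0.45,0,0,0,0,0],[-0.6,0,0,0,0,0],[-0.75,0,0,0,0,0],[-0.88,0,0,0,0,0],[-1.0,0,0,0,0,0]]]'

```text
time_s: 9.2
ee_pos: [578.7, 58.3, 273.1]
ee_rot: [1.1, 90.0, 69.8]
force: [1.0, -0.9, -4.4]
gripper_width: 17.7
```

Request:
send_rows --commands '[[[-0.1,0,0,0,0,0],[-0.2,0,0,0,0,0],[-0.3,0,0,0,0,0],[-0.4,0,0,0,0,0],[-0.47,0,0,0,0,0],[-0.5,0,0,0,0,0]]]'

```text
time_s: 9.95
ee_pos: [578.8, 58.3, 322.8]
ee_rot: [-54.9, 90.0, 13.8]
force: [-1.3, -0.1, -4.6]
gripper_width: 17.9
```

Run:
```python
from h import *
import cv2
s=env.state();print(s['time_s'],s['qpos'].round(1),s['ee_pos'],s['gripper_width'],s['force'],s['torque'],Rs(s).as_matrix().round(3))
p,d=env.grab_frame("scene"); cv2.imwrite("pics/s4.png",p[:,:,::-1])
p,d=env.grab_frame("wrist"); cv2.imwrite("pics/w4.png",p[:,:,::-1])
```

```text
9.95 [  4.6  16.1  73.    0.   90.8 -64.1] [578.82812829  58.27202317 322.75754935] 17.863472723762747 [-1.34807986 -0.07649622 -4.59577088] [-0.03265198 -0.04972539 -0.03281573] [[ 0.001 -0.932  0.363]
 [ 0.     0.363  0.932]
 [-1.    -0.001  0.   ]]
```

View pics/s4.png

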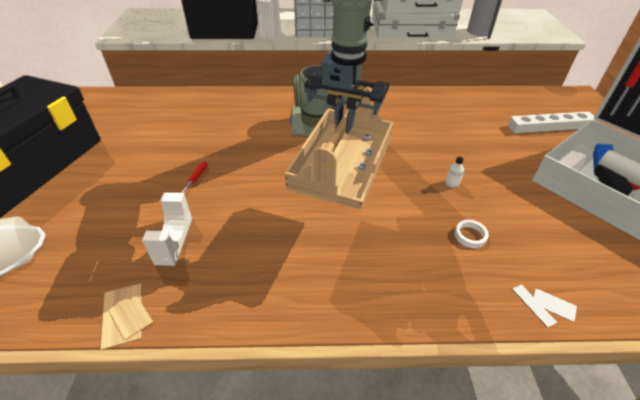

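View pics/w4.png

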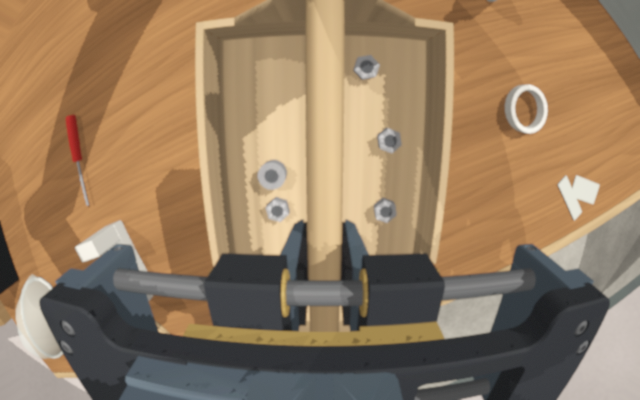

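Request:
send_rows --commands '[[[0,0,0,0,0.008,0],[0,0,0,0,0.018,0],[0,0,0,0,0.028,0],[0,0,0,0,0.033,0],[0,0,0,0,0.036,0],[0,0,0,0,0.038,0],[0,0,0,0,0.04,0],[0,0,0,0,0.042,0],[0,0,0,0,0.044,0],[0,0,0,0,0.046,0],[0,0,0,0,0.049,0],[0,0,0,0,0.052,0],[0,0,0,0,0.055,0],[0,0,0,0,0.055,0]]]'

```text
time_s: 11.8
ee_pos: [578.8, 58.7, 321.8]
ee_rot: [179.9, 70.2, -111.4]
force: [0.1, 0.3, -4.0]
gripper_width: 17.6
```

```bash
cat > look.py <<'E'
from h import *
import cv2,sys
k=sys.argv[1]
s=env.state();print(s['time_s'],s['qpos'].round(1),s['ee_pos'].round(1),s['gripper_width'],s['force'].round(1),s['torque'].round(2))
print(Rs(s).as_matrix().round(3))
p,d=env.grab_frame("scene"); np.savez(f"sc{k}.npz",p=p,d=d); cv2.imwrite(f"pics/s{k}.png",cv2.resize(p[80:250,240:450,::-1],None,fx=3.5,fy=3.5,interpolation=cv2.INTER_CUBIC))
p,d=env.grab_frame("wrist"); cv2.imwrite(f"pics/w{k}.png",p[:,:,::-1])
E
python3 look.py 5
```

```text
11.8 [ 14.6  22.9  66.1 -16.3 102.5 -56.1] [578.8  58.7 321.8] 17.56561740110481 [ 0.1  0.3 -4. ] [ 0.57 -0.23  0.03]
[[-0.124 -0.932  0.341]
 [-0.316  0.363  0.877]
 [-0.941  0.001 -0.339]]
```

View pics/s5.png

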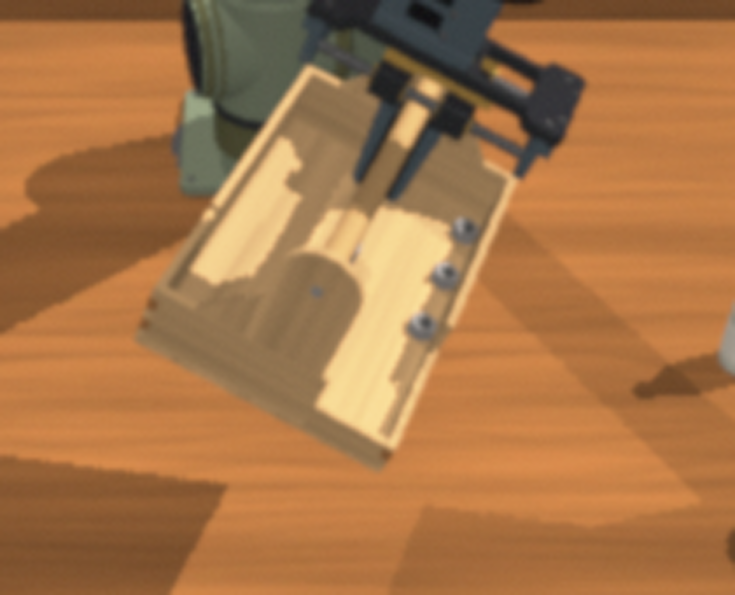

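View pics/w5.png

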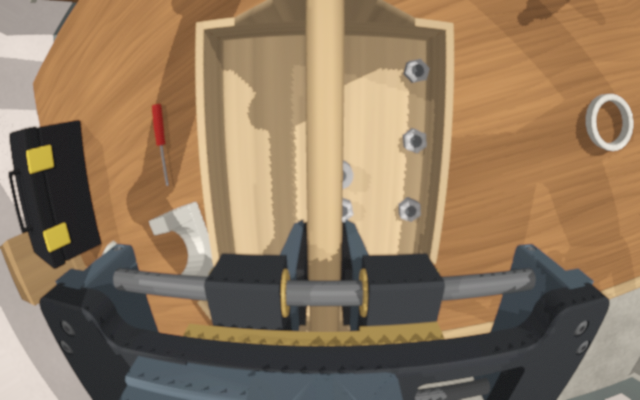

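Request:
send_rows --commands '[[[0,0,0,0,0,0],[0,0,0,0,0,0],[0,0,0,0,0,0.006],[0,0,0,0,0,0.013],[0,0,0,0,0,0.02],[0,0,0,0,0,0.027],[0,0,0,0,0,0.033],[0,0,0,0,0,0.037],[0,0,0,0,0,0.04],[0,0,0,0,0,0.043],[0,0,0,0,0,0.046],[0,0,0,0,0,0.049],[0,0,0,0,0,0.052],[0,0,0,0,0,0.055],[0,0,0,0,0,0.058],[0,0,0,0,0,0.061],[0,0,0,0,0,0.064],[0,0,0,0,0,0.067],[0,0,0,0,0,0.07],[0,0,0,0,0,0.07]]]'

```text
time_s: 14.4
ee_pos: [579.0, 58.0, 321.7]
ee_rot: [130.2, 58.3, -165.6]
force: [-1.1, 0.2, -4.2]
gripper_width: 17.9
```

```bash
python3 look.py 6
```

```text
14.4 [  7.   37.   46.7  -4.9 127.7 -59.1] [579.   58.  321.7] 17.93341022041127 [-1.1  0.2 -4.2] [ 0.15 -0.85 -0.03]
[[-0.509 -0.79   0.342]
 [-0.131  0.463  0.876]
 [-0.851  0.401 -0.339]]
```

View pics/s6.png

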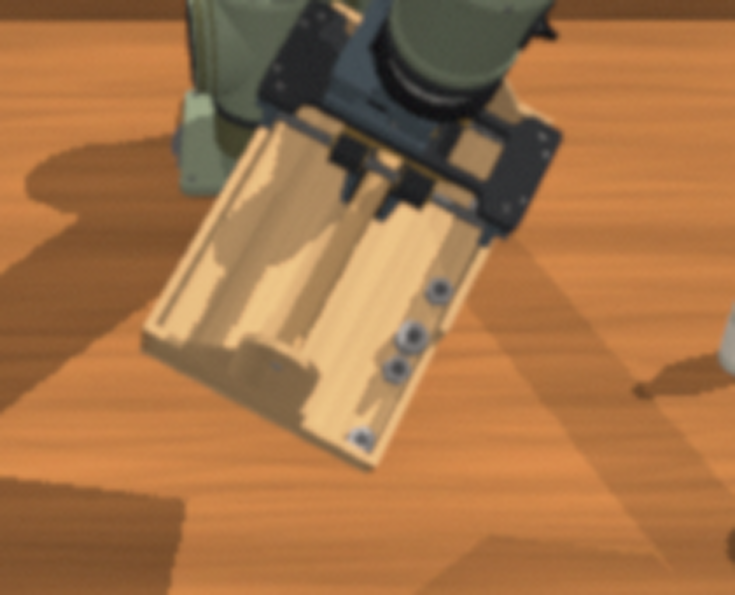

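View pics/w6.png

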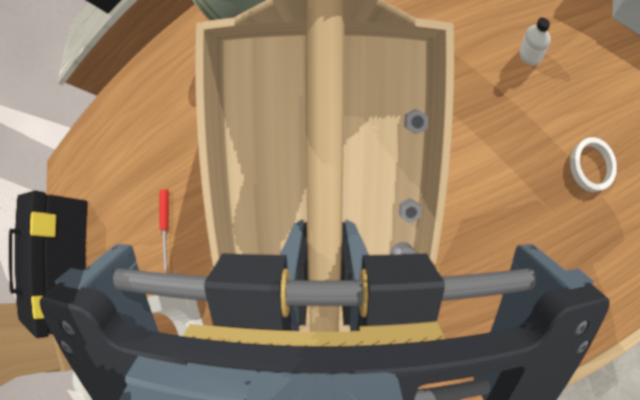

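Request:
send_rows --commands '[[[0,0,0,0,0,0],[0,0,0,0,0,0],[0,0,0,0,0,0.003],[0,0,0,0,0,0.006],[0,0,0,0,0,0.008],[0,0,0,0,0,0.01],[0,0,0,0,0,0.01],[0,0,0,0,0,0.01],[0,0,0,0,0,0.01],[0,0,0,0,0,0.01]]]'

```text
time_s: 15.75
ee_pos: [578.6, 58.3, 322.4]
ee_rot: [126.8, 55.6, -169.7]
force: [-0.5, -0.1, -3.6]
gripper_width: 17.6
```

```bash
python3 look.py 7
```

```text
15.75 [  6.1  38.9  44.3  -3.2 131.2 -58.8] [578.6  58.3 322.4] 17.597773418343976 [-0.5 -0.1 -3.6] [ 0.16 -0.88 -0.01]
[[-0.556 -0.757  0.342]
 [-0.102  0.47   0.877]
 [-0.825  0.453 -0.339]]
```

View pics/s7.png

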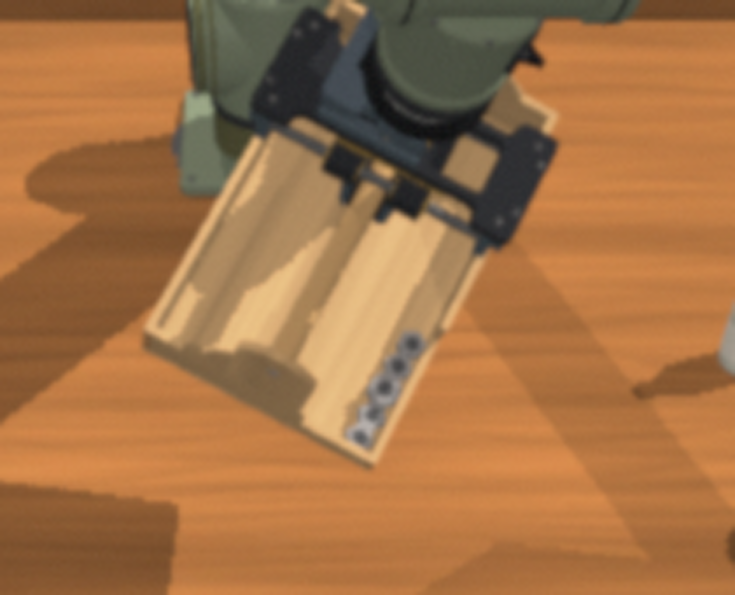

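View pics/w7.png

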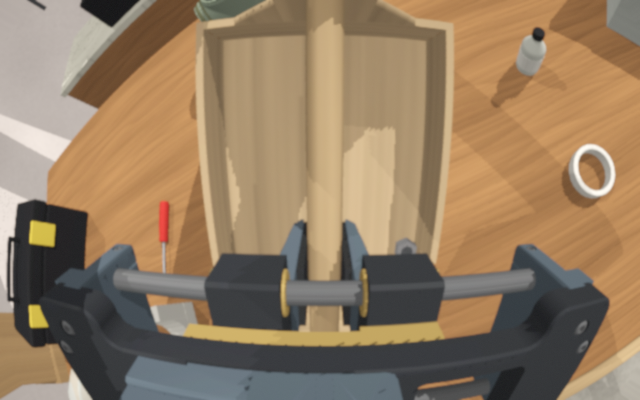

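Run:
```python
from h import *
Y=lambda a:Ro.from_rotvec([0,np.radians(a),0]);Z=lambda a:Ro.from_rotvec([0,0,np.radians(a)])
R0=Y(19.8)*Z(28.8)
for a,b in ((-5,28.8),(-10,28.8),(-12,27)):
    r=(R0.inv()*(Y(a)*Z(b)));print(a,b,(r.as_rotvec()/2/np.pi).round(4))
```

```text
-5 28.8 [-0.0332 -0.0604  0.    ]
-10 28.8 [-0.0399 -0.0725  0.    ]
-12 27 [-0.0413 -0.0781 -0.0049]
```

Request:
send_rows --commands '[[[0,0,0,-0.004,-0.0073,0],[0,0,0,-0.01,-0.018,0],[0,0,0,-0.016,-0.029,0],[0,0,0,-0.022,-0.04,0],[0,0,0,-0.027,-0.049,0],[0,0,0,-0.032,-0.058,0],[0,0,0,-0.036,-0.065,0],[0,0,0,-0.04,-0.0725,0],[0,0,0,-0.04,-0.0725,0],[0,0,0,-0.04,-0.0725,0],[0,0,0,-0.04,-0.0725,0]]]'

```text
time_s: 17.23
ee_pos: [578.8, 58.6, 322.2]
ee_rot: [69.9, 59.7, 141.3]
force: [-0.3, -0.4, -4.1]
gripper_width: 17.6
```

```bash
python3 look.py 8
```

```text
17.225 [ -5.4  31.4  56.1  18.2 117.4 -71.9] [578.8  58.6 322.2] 17.604771774858246 [-0.3 -0.4 -4.1] [-0.62 -0.61 -0.02]
[[-0.394 -0.847  0.356]
 [ 0.316  0.239  0.918]
 [-0.863  0.474  0.173]]
```

View pics/s8.png

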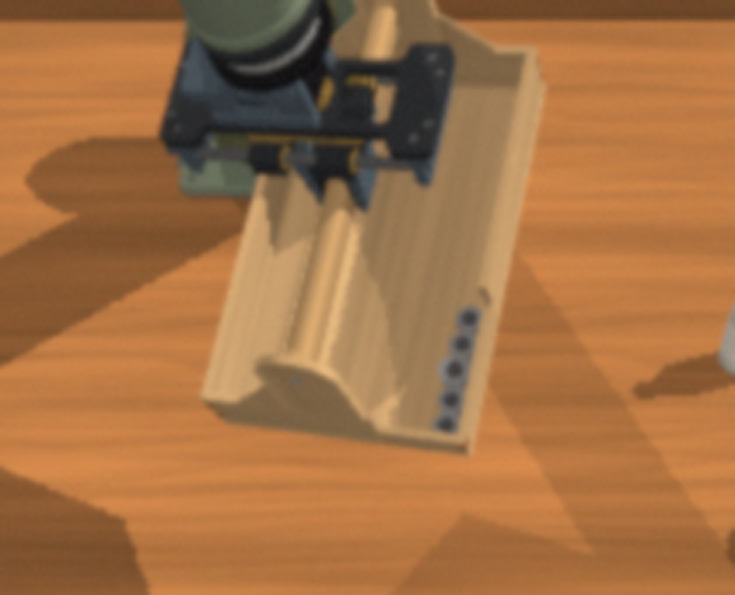

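Request:
send_rows --commands '[[[0,0,0,-0.004,-0.0073,0],[0,0,0,-0.009,-0.016,0],[0,0,0,-0.0133,-0.0242,0],[0,0,0,-0.0133,-0.0242,0],[0,0,0,-0.0133,-0.0242,0],[0,0,0,-0.0133,-0.0242,0]]]'

```text
time_s: 18.08
ee_pos: [578.8, 58.6, 322.4]
ee_rot: [53.0, 55.5, 126.9]
force: [-0.2, 0.2, -4.1]
gripper_width: 17.6
```

```bash
python3 look.py 9
```

```text
18.075 [ -9.6  29.9  60.5  25.2 113.9 -78.2] [578.8  58.6 322.4] 17.576096236324513 [-0.2  0.2 -4.1] [-0.75 -0.47  0.03]
[[-0.341 -0.877  0.34 ]
 [ 0.453  0.164  0.876]
 [-0.824  0.453  0.341]]
```

View pics/s9.png

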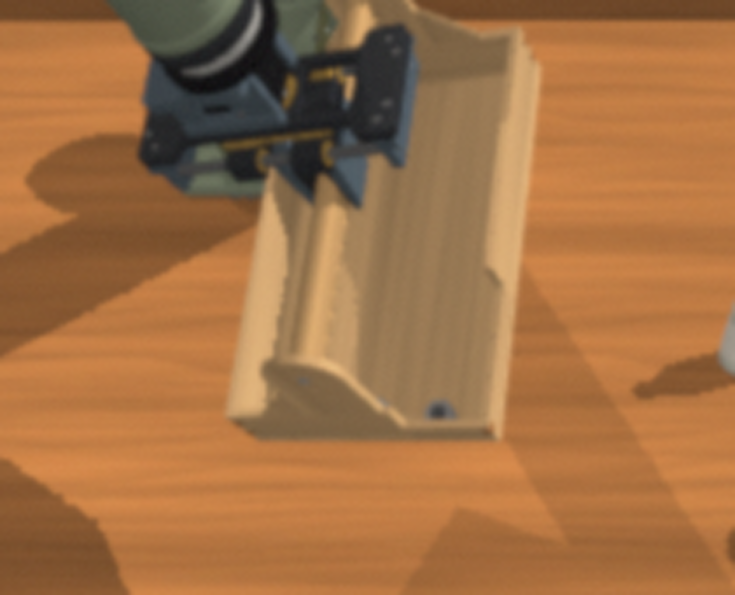

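Run:
```python
from h import *
Y=lambda a:Ro.from_rotvec([0,np.radians(a),0]);Z=lambda a:Ro.from_rotvec([0,0,np.radians(a)])
R0=Y(-20)*Z(28.2)
for a,b in ((0,24),(10,22),(24,18)):
    r=(R0.inv()*(Y(a)*Z(b)));print(a,b,(r.as_rotvec()/2/np.pi).round(4))
```

```text
0 24 [ 0.0244  0.0499 -0.0115]
10 22 [ 0.0354  0.0755 -0.0168]
24 18 [ 0.048   0.1126 -0.0269]
```

Request:
send_rows --commands '[[[0,0,0,0.008,0.016,-0.004],[0,0,0,0.016,0.033,-0.008],[0,0,0,0.0244,0.05,-0.0115],[0,0,0,0.031,0.064,-0.014],[0,0,0,0.0354,0.0755,-0.0168],[0,0,0,0.038,0.083,-0.019],[0,0,0,0.04,0.089,-0.02],[0,0,0,0.0415,0.094,-0.021],[0,0,0,0.043,0.098,-0.022],[0,0,0,0.0445,0.102,-0.023],[0,0,0,0.046,0.106,-0.025],[0,0,0,0.048,0.1126,-0.027],[0,0,0,0.048,0.1126,-0.027],[0,0,0,0.048,0.1126,-0.027],[0,0,0,0.048,0.1126,-0.027]]]'

```text
time_s: 20.05
ee_pos: [578.7, 57.9, 322.4]
ee_rot: [144.5, 60.0, -150.4]
force: [-0.0, -0.1, -4.7]
gripper_width: 17.6
```

```bash
python3 look.py 10
```

```text
20.05 [ 10.5  34.6  50.2 -11.3 123.3 -58.5] [578.7  57.9 322.4] 17.604480862728618 [-0.  -0.1 -4.7] [ 0.46 -0.66  0.03]
[[-0.435 -0.84   0.325]
 [-0.247  0.459  0.853]
 [-0.866  0.291 -0.407]]
```

View pics/s10.png

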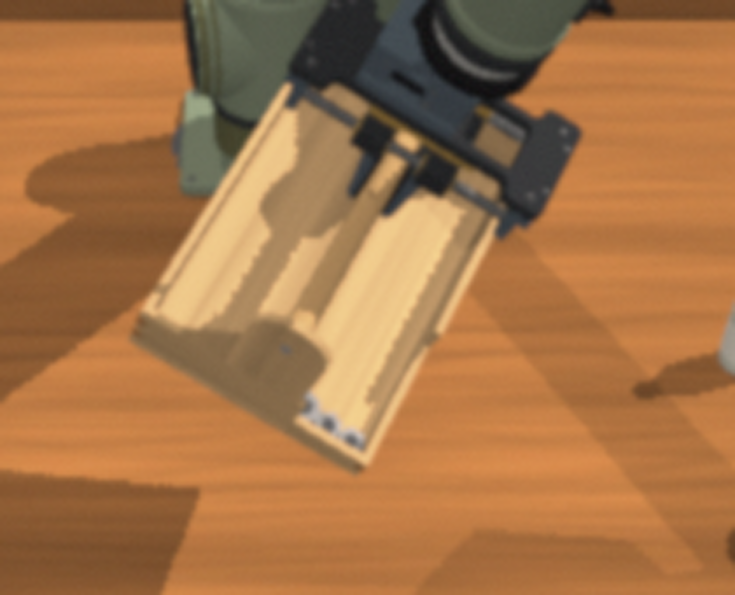

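Request:
send_rows --commands '[[[0,0,0,0,0,-0.025],[0,0,0,0,0,-0.05],[0,0,0,0,0,-0.069],[0,0,0,0,0,-0.086],[0,0,0,0,0,-0.086],[0,0,0,0,0,-0.064],[0,0,0,0,0,-0.039],[0,0,0,0,0,-0.014],[0,0,0,0,0,0.006],[0,0,0,0,0,0.019],[0,0,0,0,0,0.019],[0,0,0,0,0,0.019],[0,0,0,0,0,0.019],[0,0,0,0,0,0.019]]]'

```text
time_s: 21.9
ee_pos: [578.3, 58.7, 323.3]
ee_rot: [136.1, 55.7, -160.1]
force: [-0.1, 0.4, -4.4]
gripper_width: 17.5
```

```bash
python3 look.py 11
```

```text
21.9 [  8.6  38.3  45.3  -8.3 130.  -58.5] [578.3  58.7 323.3] 17.515200922394218 [-0.1  0.4 -4.4] [ 0.37 -0.82 -0.  ]
[[-0.53  -0.783  0.324]
 [-0.192  0.483  0.854]
 [-0.826  0.391 -0.407]]
```

View pics/s11.png

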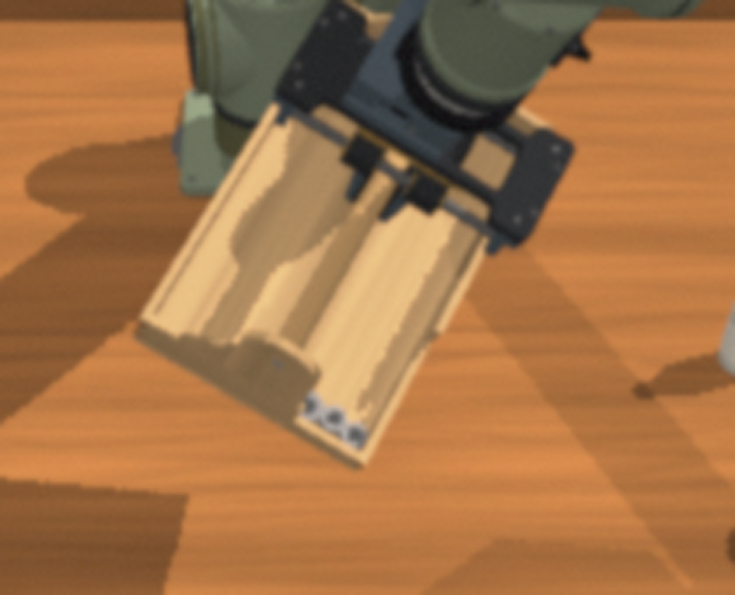

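Request:
send_rows --commands '[[[0,0,0,0,0,-0.028],[0,0,0,0,0,-0.056],[0,0,0,0,0,-0.083],[0,0,0,0,0,-0.108],[0,0,0,0,0,-0.122],[0,0,0,0,0,-0.122],[0,0,0,0,0,-0.097],[0,0,0,0,0,-0.069],[0,0,0,0,0,-0.042],[0,0,0,0,0,-0.017],[0,0,0,0,0,0],[0,0,0,0,0,0],[0,0,0,0,0,0],[0,0,0,0,0,0],[0,0,0,0,0,0]]]'

```text
time_s: 23.88
ee_pos: [578.2, 58.8, 323.6]
ee_rot: [136.2, 55.7, -160.1]
force: [0.8, 0.2, -4.1]
gripper_width: 17.5
```

```bash
python3 look.py 12
```

```text
23.875 [  8.7  38.2  45.3  -8.3 130.  -58.5] [578.2  58.8 323.6] 17.50454499918735 [ 0.8  0.2 -4.1] [ 0.32 -0.81 -0.01]
[[-0.53  -0.784  0.324]
 [-0.192  0.483  0.854]
 [-0.826  0.39  -0.407]]
```

View pics/s12.png

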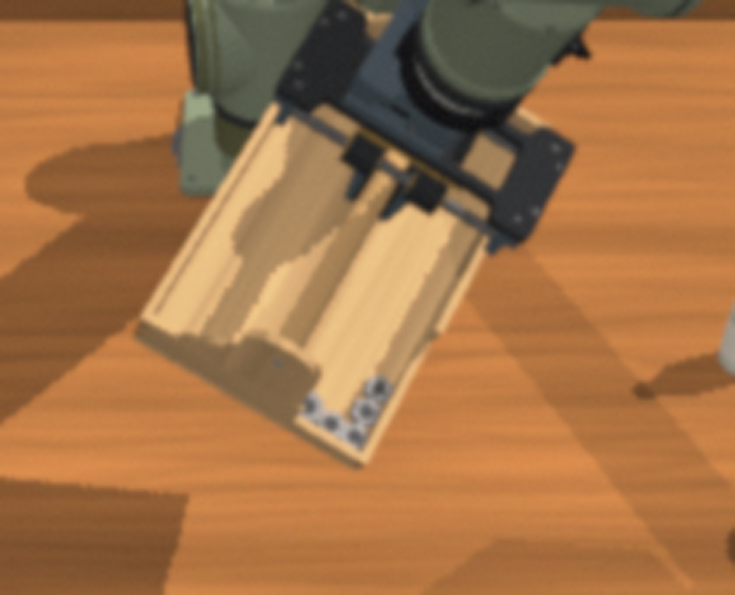

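Request:
send_rows --commands '[[[0,0,0,0,0,0],[0,0,0,0,0,0],[0,0,0,0,0,0],[0,0,0,0,0,0],[0,0,0,0,0,0],[0,0,0,0,0,0],[0,0,0,0,0,0],[0,0,0,0,0,0]]]'

```text
time_s: 24.98
ee_pos: [578.7, 58.2, 322.2]
ee_rot: [136.1, 55.6, -160.2]
force: [-0.6, -0.5, -4.5]
gripper_width: 17.8
```

```bash
python3 look.py 13
python3 - <<'E'
from h import *
import cv2
a=np.load("sc12.npz");b=np.load("sc13.npz")
print("moved px",(cv2.absdiff(a['p'],b['p']).max(2)>40).sum())
W=world("scene",b['d']);q=W[80:250,240:420];m=(b['d'][80:250,240:420]>0)&(q[...,2]>60)&(q[...,0]>500)
i=np.argsort(q[m][:,2])[:5];print("lowest",q[m][i].round())
p,d=env.grab_frame("top");cv2.imwrite("pics/t13.png",p[:,:,::-1])
t=np.load("top0.npz")
for nm,(x0,x1,y0,y1) in dict(cradle=(445,500,125,210),glue=(140,175,235,270),tape=(140,195,145,195),drv=(450,485,215,295)).items():
    c=[]
    for dd in (t['d'],d):
        w=world("top",dd)[y0:y1,x0:x1].reshape(-1,3);w=w[(dd[y0:y1,x0:x1].ravel()>0)&(w[:,2]>12)];c.append(w.mean(0).round(1))
    print(nm,c)
E
```

```text
24.975 [  8.6  38.4  45.3  -8.2 130.  -58.5] [578.7  58.2 322.2] 17.76202668869916 [-0.6 -0.5 -4.5] [ 0.34 -0.84  0.02]
[[-0.532 -0.782  0.324]
 [-0.192  0.484  0.854]
 [-0.825  0.392 -0.408]]
moved px 364
lowest [[688.  50. 171.]
 [690.  53. 173.]
 [688.  48. 175.]
 [685.  43. 175.]
 [678.  33. 175.]]
cradle [array([ 631.4, -423.7,   66.8]), array([ 631.3, -423.6,   66.6])]
glue [array([389.4, 448.9,  73.1]), array([389.3, 448.8,  73.1])]
tape [array([623.4, 452.1,  22.6]), array([623.9, 452.5,  22.6])]
drv [array([ 351.3, -419.4,   21.9]), array([ 352.4, -419.7,   21.9])]
```

View pics/s13.png

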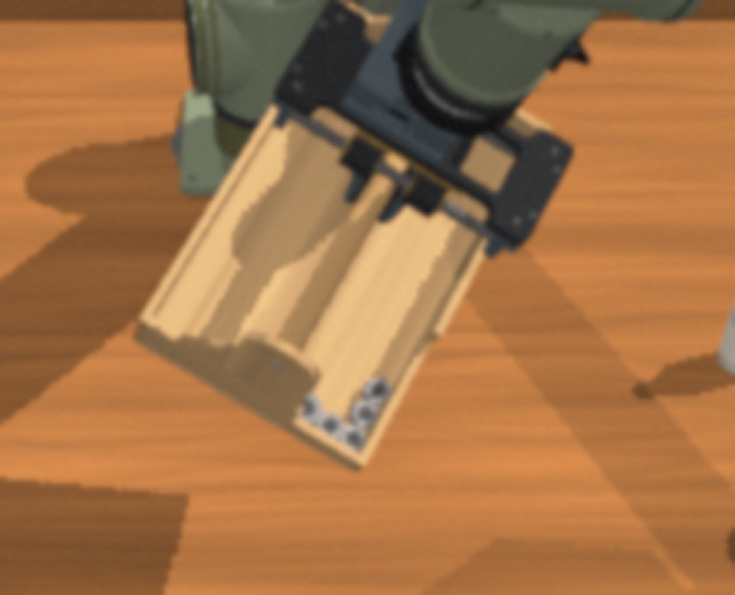

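View pics/t13.png

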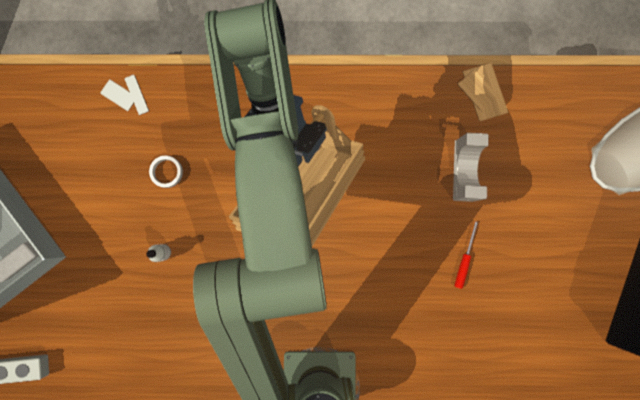

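Run:
```python
import cv2,numpy as np
a=np.load("sc12.npz")['p'];b=np.load("sc13.npz")['p']
m=cv2.absdiff(a,b).max(2)>40;v,u=np.nonzero(m);print(u.min(),u.max(),v.min(),v.max(),m[185:215,320:360].sum(),np.histogram(v,8))
```

```text
287 444 0 212 2 (array([86, 78,  0, 51, 85, 57,  5,  2]), array([  0. ,  26.5,  53. ,  79.5, 106. , 132.5, 159. , 185.5, 212. ]))
```

Only the arm's edges changed, by less than a pixel. The parts are at rest, so I'm handing in.

```bash
python3 -c "
from workcell import env
print(env.job_done(), env.state()['time_s'])"
```

```text
the job is handed in; nothing more can be done
the job is handed in; nothing more can be done
```

I picked up the tote by its handle and handed the job in at about 25 s. It hangs steady and tilted in the gripper, with all four nuts and the spacer in the cut-down corner.

- **Parts:** the last picture shows all five in a small L at the picking corner, roughly 60 mm out from it along the walls by eye. They did not move over the last second I watched, and nothing spilled.
- **Tilt:** by the tool pose, the tote's x edge slopes down about 23° and its y edge about 24°, both towards that corner. The lowest tote point measured is about 170 mm above the bench. The jaws read 17.8 mm on the 18 mm bar, and the tote has not slipped in the grip.
- **Bystanders:** cradle, glue, tape and screwdriver are where they started, within about 1 mm.

**Things that went wrong or disagreed:**
- My first grasp closed on nothing just above the bar. The pictures put the real fingertips about 30 mm higher than the reported TCP. I grasped again 30 mm lower, and the tote had not moved in between.
- The first tilt left the parts in a 100 mm row along the +y wall. I rocked the tote to regroup them, which first sent them across to the other side.
- A pixel comparison of the last two pictures flagged 364 changed pixels. Nearly all lie along the edges of the arm and gripper, and only 2 are in the parts area.

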